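Wet board basket from the wash stand to the drying stand

ROBOT

A 7-joint arm with a two-finger parallel gripper is mounted at the origin on the work surface. World frame = base frame: x ahead of the robot, y to its left, z up, the work surface at z = 0. Lengths are in m, angles in rad, forces in N, time in s.
With the tool pointing down it reaches from about 0.4 to 0.85 m from the base axis. Payload 10.4 kg.
Tool frame: the origin (TCP) lies midway between the tips of the shut fingers; the grasp point (between the pads) lies 19 mm behind it (manip.grasp_offset is the distance from the TCP to the grasp point, in m); z points along the fingers, y is the line along which they close (so a half turn about z gives the same grasp; the last joint's range is limited). The gripper opens to 85 mm and grips with 20 to 120 N. Pads are 22 mm wide; open, the fingers measure 114 mm over their backs; the gripper's body (76 mm by 85 mm) begins 54 mm behind the grasp point. The pads swing forward as they close: fully open they stand 13 mm farther back than shut.
Start: joints at [1.236, 0.332, -0.065, 1.46, 0.022, 1.35, -0.088], TCP at [0.192, -0.595, 0.231] pointing down, gripper open.
Joint ranges: [-2.6, 2.6], [-0.5, 2.12], [-1.47, 1.34], [0.16, 2.42], [-1.27, 4.41], [0.06, 2.06], [-2.6, 2.6]. Speed limits (rad/s): [2.22, 2.22, 2.79, 2.79, 3.14, 3.14, 3.14].

INTERFACE

Orientations are given as a unit quaternion [x, y, z, w].
In Python, from workcell import manip, vision, order gives the robot as it stands (manip), with the cameras (vision) and the job (order).
- The arm moves only by the shell command python3 jog.py 'ROWS' [FORCE]. ROWS is rows parted by semicolons, their numbers by spaces, 1 to 20 of them, each of 7 numbers: a rotation vector rx, ry, rz in rad, then dx, dy, dz in m, then the opening from 0.0 (shut) to 1.0 (fully open); each row is the pose to reach, as a shift and turn from the pose commanded when the command began, along the tool's axes at that moment; what a row does not reach only later rows make up. A row lasts 1/8 s, in which the tool goes at most 0.0625 m and 0.188 rad, less where a joint would pass 70% of its speed; a pose out of reach is approached as far as the arm can. The fingers move at their own pace and stop on an object; FORCE is the grip in N (left out, the last holds). Time passes only in rows, so rows that do not move let the fingers close. It prints the time, the measured TCP pose, the force, the opening and the grip force at its end.
- manip.get_obs(): the state, without advancing time (a new reading comes with each control period).
- vision.camera(name): name is "scene" or "top" or "wrist"; returns the picture (400x640x3 uint8, blue, green, red); there is no depth.
- vision.calibration(name): a dict with "fx", "fy", "cx", "cy" (pixels), "k1" (the pictures are not rectified: a ray, as slopes to the right and down, at radius r is drawn at 1 + k1 r^2 times it, then the intrinsics apply), "world_from_camera" (4x4, takes a point from camera to world coordinates); the wrist camera has in their place "tool_from_camera" (4x4, takes a point from camera to tool coordinates, whose origin is the TCP and whose axes are the flange's). Camera axes: x right, y up, looking along -z (the intrinsics and any distortion apply to the point x, -y, -z); pixel columns grow to the right and rows downward; lengths in m; the calibration is good to about 2 mm. A picture is of the moment at which its call begins: read the wrist's pose just before it. calibration takes no time and is no camera call.
- order.hand_in(): hands the job in; it is judged then, once.
The state is a dict: "clock": time; "joint_pos": joint angles; "joint_velocities": joint speeds; "tau": joint torques, N m; "position": TCP position; "ee_rot": TCP orientation; "ft_force": force on the tool from outside, world axes, zero at the start; "torque": the same for the moment, N m; "grip_width": opening from 0.0 (shut) to 1.0 (fully open); "grasp_force": force on a finger pad.
Only numpy, scipy, OpenCV 4.12 (cv2) and the standard library are available. Lean on these libraries where they do the work, as an engineer would, in place of code of your own. Each camera call takes 0.05 s, during which the arm holds its last target. There are 200 camera calls.

TASK

The washed circuit boards have dripped off: use the lifting fork to carry their wire basket from the hook of the wash stand (steel tray) to the hook of the drying stand (blue base, red tips), bar resting in both notches, then hang the fork back in its rest. Carry the basket level without spilling a board, setting it down or touching it with the gripper, and lower it gently onto the hook. Keep clear of the helping hands and the parts box, and leave the other things where they are.

Things in the scene. Friction and masses are not known exactly. Their poses are not given: they have to be found in the camera images.
- wash_stand: Fixed. Steel drip tray 180 x 140 x 18 mm (60 mm before to 120 mm behind the origin), a 16 mm post 98 mm behind the origin, a steel double-arm hook on top; nothing above 210 mm. The basket starts here. Origin: on the bench below the middle of the hook notches. -x is its open front, the way the arms point; x lies within 0.4 rad of world x; y along the hung bar.
- wash_hook (a point): Middle between the two hook notches of the wash stand, on the axis of a hung bar, 190 mm above the bench. The arms are 7 mm rods along x at y = +40 and -40 mm, from a cross rod 95 mm behind; each has a notch 6 mm deep here, then an upturned tip 14 to 18 mm in front (-x), its top 17 mm above this point. A bar clears the tips when 20 mm above this point.
- dry_stand: Fixed. Drying stand: blue base plate 180 x 140 mm, 12 mm high, dark post, double-arm hook with RED tips; nothing above 225 mm. Plan, origin and axes as the wash stand's. The basket must end here.
- dry_hook (a point): Middle between the two hook notches of the drying stand, where the bar's axis lies when the basket hangs there, 205 mm above the bench. Arms, notches and tips as on the wash stand.
- basket: Loose steel wire basket 90 (x) x 130 (y) x 36 mm high, 0.18 to 0.36 kg, with a rigid bail: 6 mm wire legs rise from the middles of its short sides (y = +65, -65 mm) to a straight level 6 mm bar along y, 116 mm long, axis 125 mm above the underside. Origin: centre of the underside, z up. At the start the bar lies in both notches of the wash stand, its axes parallel to the stand's.
- basket_bar (a point): Middle of the basket's bar, on its axis, 125 mm above the basket's underside. The basket hangs level from it but swings about it if carried jerkily.
- fork: Lifting fork, 0.16 kg, loose. Red square handle 24 x 24 mm, 64 mm tall. Origin: centre of the handle; z up, x the way the tines point. Below it a steel collar 46 x 46 x 5 mm (underside at z = -37 mm). A C-shaped 8 mm stem runs from there down to z = -50, back to x = -50, down to z = -108 mm. Starts hanging by its collar in its rest, axes parallel to the rest's.
- fork_notch (a point): Where the axis of a carried bar lies on the fork: 108 mm below the handle's centre, in the notches (6 mm deep) of two 7 mm tines along x at y = +16 and -16 mm. Tines run from x = -50 to upturned tips at x = 17 mm, tip tops at handle z = -93 mm; lowest point z = -118 mm. The mouth above the tines, z = -93 to -54 mm, opens to +x: a bar enters there; then raise the fork to seat it.
- fork_rest: Fixed. Grey base 120 x 100 x 10 mm (25 mm before to 95 mm behind the origin), post 44 mm wide, 99 mm high, 78 mm behind. Two level 8 mm steel rails along x at y = +15 and -15 mm, tops 99 mm above the bench, end 38 mm before the origin (-x, the open front) in lips 6 mm above the rail tops. The stem goes between the rails, the collar lies on them. Origin: on the bench below the hung handle.
- rest_seat (a point): Where the centre of the fork's handle is when the fork hangs home in its rest, 136 mm above the bench; axes as the rest's. The fork is lifted over the lips (10 mm or more) and drawn out to -x, and goes back the same way.
- helping_hands: Fixed, TALL: helping-hands stand, yellow plate 110 x 90 mm with three black goosenecks and clips, all within 70 mm of the vertical through its origin (centre of underside), 260 mm high. Between the two hook stands, either nearer to the robot or farther away. Not to be touched.
- parts_box: Fixed, LOW: open blue compartment box of small components, 120 x 100 x 45 mm, origin at the centre of its underside. Between the two hook stands, at the place the helping hands do not take. Not to be touched; a basket carried above hook height passes over it.
- solder_reel: Bystander, loose: white reel of solder standing on its flange, 54 mm across, 50 mm high; origin at the centre of its underside.
- side_cutters: Bystander, loose: side cutters with green handles lying flat, 130 mm long, 14 mm high; origin near the pivot.
- tip_tin: Bystander, loose: small round metal tin, 54 mm across, 28 mm high; origin at the centre of its underside.
- board0: Green circuit board 1 of 3, 44 x 28 x 8 mm, loose, lying in the basket; origin at the centre of its underside.
- board1: Green circuit board 2 of 3, 44 x 28 x 8 mm, loose, lying in the basket; origin at the centre of its underside.
- board2: Green circuit board 3 of 3, 44 x 28 x 8 mm, loose, lying in the basket; origin at the centre of its underside.

How it is judged:
On the way, in this order (a step that is already met when the one before it is completed fails the run):
1. the basket hangs on the fork, clear of the wash stand (contact force between fork and basket above 1 N and distance between basket_bar and fork_notch below 0.02 m and distance between basket_bar and wash_hook above 0.06 m and contact force between basket and wash_stand below 0.05 N), for 0.2 s.
2. the basket hangs level in both notches of the drying stand, off the fork (x of basket_bar in the frame of dry_hook between -0.01 and 0.01 m and y of basket_bar in the frame of dry_hook between -0.016 and 0.016 m and z of basket_bar in the frame of dry_hook between -0.006 and 0.006 m and angle between basket's own z axis and vertical below 0.09 rad and contact force between fork and basket below 0.05 N and contact force between basket and dry_stand above 1 N), for 0.3 s.
At the end, for the whole second after the job is handed in: Bar in both notches of the drying stand (10 mm across, 16 mm along, 6 mm in height; tilt under 0.09 rad), the three boards in the basket, the fork hanging in its rest (16 mm along, 14 mm across the rails, 6 mm in height; tilt under 0.1 rad), basket and fork at rest (x of basket_bar in the frame of dry_hook between -0.01 and 0.01 m and y of basket_bar in the frame of dry_hook between -0.016 and 0.016 m and z of basket_bar in the frame of dry_hook between -0.006 and 0.006 m and angle between basket's own z axis and vertical below 0.09 rad and contact force between fork and basket below 0.05 N and x of board0 in the frame of basket between -0.045 and 0.045 m and y of board0 in the frame of basket between -0.065 and 0.065 m and z of board0 in the frame of basket between -0.005 and 0.03 m and x of board1 in the frame of basket between -0.045 and 0.045 m and y of board1 in the frame of basket between -0.065 and 0.065 m and z of board1 in the frame of basket between -0.005 and 0.03 m and x of board2 in the frame of basket between -0.045 and 0.045 m and y of board2 in the frame of basket between -0.065 and 0.065 m and z of board2 in the frame of basket between -0.005 and 0.03 m and x of fork in the frame of rest_seat between -0.016 and 0.016 m and y of fork in the frame of rest_seat between -0.014 and 0.014 m and z of fork in the frame of rest_seat between -0.006 and 0.006 m and angle between fork's own z axis and vertical below 0.1 rad and linear speed of each of basket, fork below 0.03 m/s); the robot touches nothing.
It fails at once if the basket is tilted more than 0.26 rad (15 degrees), or set down on or lowered to the bench (underside below 40 mm) (angle between basket's own z axis and vertical above 0.26 rad or height (world z) of basket below 0.04 m).
It fails at once if the gripper or the arm touches the basket (over 1 N) (contact force between any of the fingers, the arm and basket above 1 N).
It fails at once if the basket is dropped or jammed hard onto the drying stand (over 30 N) (contact force between basket and dry_stand above 30 N).
It fails at once if the helping hands or the parts box are bumped (over 2 N) (contact force between any of helping_hands, parts_box and anything else above 2 N).
It fails at once if a bystander is moved by more than 15 mm (distance of any of solder_reel, side_cutters, tip_tin from where it was at the start of the episode above 0.015 m).
It also fails if it takes over 72 s, if anything falls off the work surface, if the arm or the gripper's body presses on something with over 40 N, if the wrist force passes 120 N, or if a joint passes its speed limit or range.

## Working session

There is one attempt and no reset: what is moved stays moved. The work goes in short steps, Python scripts to look and compute and a shell command to move; the robot and the scene stay as the last step left them, time stands still between calls to the robot, and variables do not carry over. Pictures are saved under pics/ and viewed, at most 10 in all, crops included, and the job is handed in when it is done.

```bash
ls; mkdir -p pics
python3 - <<'E'
from workcell import manip, vision, order
import cv2,numpy as np
o=manip.get_obs();print({k:np.round(v,3).tolist() for k,v in o.items()})
for n in("scene","top"):
    cv2.imwrite(f"pics/{n}0.png",vision.camera(n));c=vision.calibration(n);print(n,{k:np.round(v,4).tolist() for k,v in c.items()})
print(np.round(vision.calibration("wrist")["tool_from_camera"],4).tolist(), manip.grasp_offset)
E
```

```text
jog.py
pics
workcell.py
{'clock': 0.0, 'joint_pos': [1.236, 0.333, -0.065, 1.461, 0.022, 1.35, -0.089], 'joint_velocities': [0.0, -0.001, 0.0, -0.001, -0.001, 0.001, 0.0], 'tau': [-0.001, -62.544, 0.049, -39.162, 0.016, 0.01, -0.0], 'position': [0.192, -0.594, 0.231], 'ee_rot': [0.988, 0.155, -0.0, -0.001], 'ft_force': [-1.268, -0.153, 0.359], 'torque': [0.003, 0.012, -0.006], 'grasp_force': 0.0, 'grip_width': 1.004}
scene {'fx': 394.0598, 'fy': 394.0598, 'cx': 323.6745, 'cy': 197.7786, 'k1': -0.0719, 'world_from_camera': [[-0.6888, -0.5849, 0.4283, 1.0564], [0.7248, -0.5686, 0.3891, 0.4881], [0.0159, 0.5784, 0.8156, 1.0468], [0.0, 0.0, 0.0, 1.0]]}
top {'fx': 475.381, 'fy': 475.381, 'cx': 320.5814, 'cy': 190.5135, 'k1': -0.1458, 'world_from_camera': [[0.1043, 0.9684, -0.2266, 0.2834], [-0.9945, 0.1004, -0.0287, 0.0193], [-0.005, 0.2283, 0.9736, 1.4069], [0.0, 0.0, 0.0, 1.0]]}
[[-0.0007, 0.9505, 0.3106, 0.0805], [1.0, 0.0007, 0.0003, 0.0002], [0.0, 0.3106, -0.9505, -0.1423], [0.0, 0.0, 0.0, 1.0]] 0.0187
```

View pics/scene0.png

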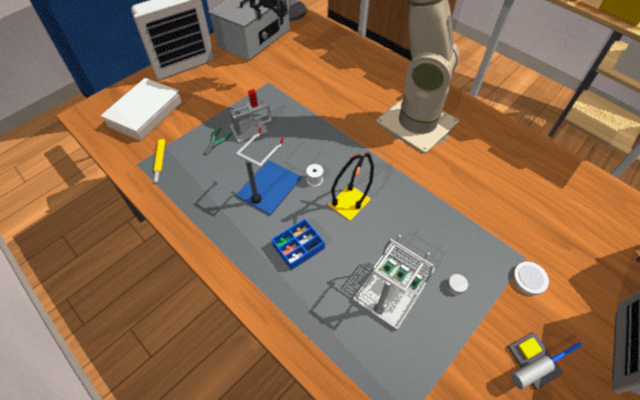

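View pics/top0.png

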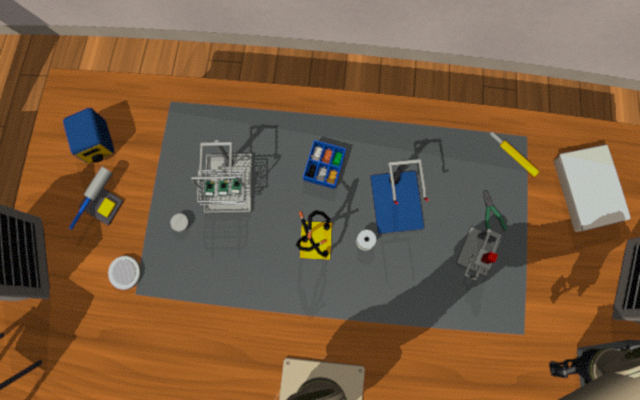

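```bash
cat > h.py <<'E'
import numpy as np,cv2
from workcell import manip, vision, order
from scipy.spatial.transform import Rotation as R
from scipy.optimize import least_squares
def wfc(n,obs=None):
    c=vision.calibration(n)
    if n!="wrist": return c,np.array(c["world_from_camera"])
    T=np.eye(4);T[:3,:3]=R.from_quat(obs["ee_rot"]).as_matrix();T[:3,3]=obs["position"]
    return c,T@np.array(c["tool_from_camera"])
def proj(P,c,T):
    p=(np.atleast_2d(P)-T[:3,3])@T[:3,:3]; s=np.c_[p[:,0]/-p[:,2],p[:,1]/p[:,2]]
    s=s*(1+c["k1"]*(s**2).sum(1,keepdims=True))
    return s*[c["fx"],c["fy"]]+[c["cx"],c["cy"]]
def tri(obsl,p0=(.5,0,.1)):  # list of (c,T,uv)
    r=least_squares(lambda p:np.concatenate([proj(p,c,T)[0]-uv for c,T,uv in obsl]),p0)
    return r.x,np.sqrt((r.fun**2).mean())
def fitpose(model,views,z0,x0): # model dict name->xyz; views list of (c,T,{name:uv}); fits x,y,yaw,z
    def f(q):
        Rz=R.from_euler("z",q[2]).as_matrix();o=[]
        for c,T,d in views:
            for k,uv in d.items(): o.append(proj(Rz@np.array(model[k])+[q[0],q[1],z0+q[3]],c,T)[0]-uv)
        return np.concatenate(o)
    r=least_squares(f,list(x0)+[0.]);return r.x,r.fun.reshape(-1,2)
E
python3 - <<'E'
import cv2,numpy as np
t=cv2.imread("pics/top0.png");s=cv2.imread("pics/scene0.png")
def cr(i,x,y,w=100,h=75):
    a=cv2.resize(i[y:y+h,x:x+w],(400,300),interpolation=cv2.INTER_CUBIC)
    for k in range(0,w,10):
        cv2.line(a,(k*4,0),(k*4,8 if k%50 else 16),(0,255,255),1)
    for k in range(0,h,10): cv2.line(a,(0,k*4),(8,k*4),(0,255,255),1)
    return a
cv2.imwrite("pics/c1.png",np.vstack([np.hstack([cr(t,180,135),cr(s,340,230,)]),np.hstack([cr(t,360,155),cr(s,225,130)])]))
E
```

```text
(no output)
```

View pics/c1.png

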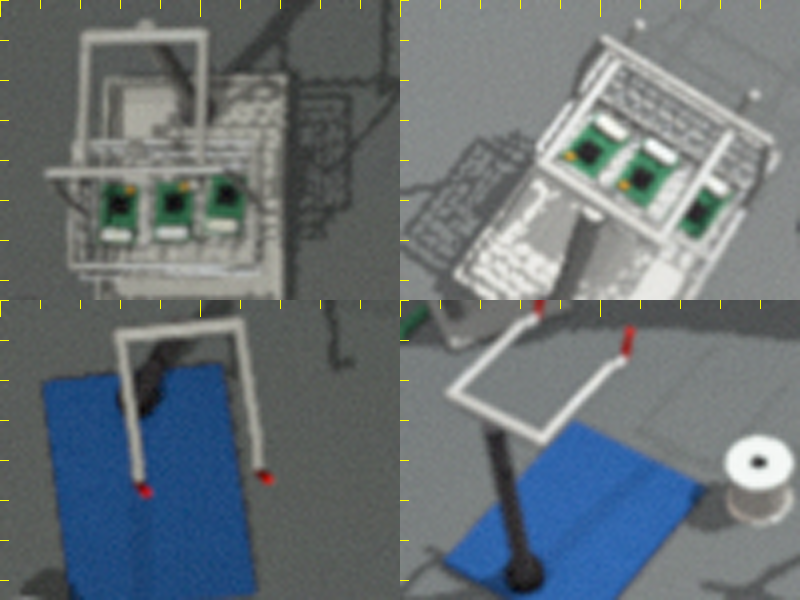

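Run:
```python
from h import *
t=wfc("top");s=wfc("scene")
m=dict(cl=[.095,.04,-.002],cr=[.095,-.04,-.002],tl=[-.016,.04,.017],tr=[-.016,-.04,.017],bl=[0,.06,0],br=[0,-.06,0])
md=dict(m,p1=[.12,.07,-.193],p2=[.12,-.07,-.193],p3=[-.06,-.07,-.193],p4=[-.06,.07,-.193])
a=np.array
q,r=fitpose(md,[(*t,dict(cl=a([389.75,163.75]),cr=a([420,160.5]),tl=a([396.5,203]),tr=a([427,200]),p1=a([370.75,175]),p2=a([415,171.25]),p3=a([424.5,228.25]))),
 (*s,dict(cr=a([238,153]),cl=a([260.75,165]),tl=a([283,136.75]),p2=a([236.25,195.5]),p4=a([301.75,176.75]),p3=a([269.25,160.5])))],.205,(.55,-.2,0))
print("dry",q.round(4),r.round(1).tolist())
q,r=fitpose(m,[(*t,dict(cl=a([201.25,144.25]),cr=a([231.25,143.75]),bl=a([192,178.5]))),
 (*s,dict(cr=a([375,270.75]),cl=a([407,290]),tr=a([400,236.25]),tl=a([428.75,253.75]),br=a([390.75,240]),bl=a([433.75,265])))],.19,(.55,.25,0))
print("wash",q.round(4),r.round(1).tolist())
p,e=tri([(*t,a([490,257])),(*s,a([253,98]))]);print("handle~",p,e)
print("cutters",tri([(*t,a([490,212])),(*s,a([214,140]))]))
o=manip.get_obs();c,T=wfc("wrist",o);print("wrist sees handle at",proj(p,c,T), o["position"])
T=cv2.imread("pics/top0.png");S=cv2.imread("pics/scene0.png")
f=lambda i,x,y:cv2.resize(i[y:y+60,x:x+80],(400,300),interpolation=cv2.INTER_CUBIC)
w=vision.camera("wrist");cv2.imwrite("pics/w0.png",np.vstack([np.hstack([f(T,450,220),f(S,215,80)]),np.hstack([cv2.resize(w,(480,300)),np.zeros((300,320,3),np.uint8)])]))
```

```text
dry [ 0.5701 -0.178   0.201  -0.0043] [[-0.1, 0.3], [-0.8, 0.8], [-0.3, 0.4], [-0.2, 0.4], [-0.4, -0.2], [0.5, -0.7], [-0.7, 0.1], [-0.1, 1.1], [-0.6, 0.7], [-0.2, -0.0], [-1.0, -1.0], [0.2, -0.5], [-0.8, -1.4]]
wash [ 0.5731  0.3434  0.1186 -0.0053] [[-0.1, 0.5], [-1.3, 0.4], [0.0, -0.3], [1.2, 1.0], [-1.9, 0.7], [1.1, -0.7], [0.8, -0.9], [-0.9, -0.8], [-1.7, 0.3]]
handle~ [ 0.44146078 -0.41897229  0.13429616] 0.49299650717410354
cutters (array([ 0.59860339, -0.46346845,  0.00664037]), np.float64(1.0733491734770453))
wrist sees handle at [[ 161.80588298 -306.41309239]] [ 0.19161075 -0.59459343  0.23062361]
```

View pics/w0.png

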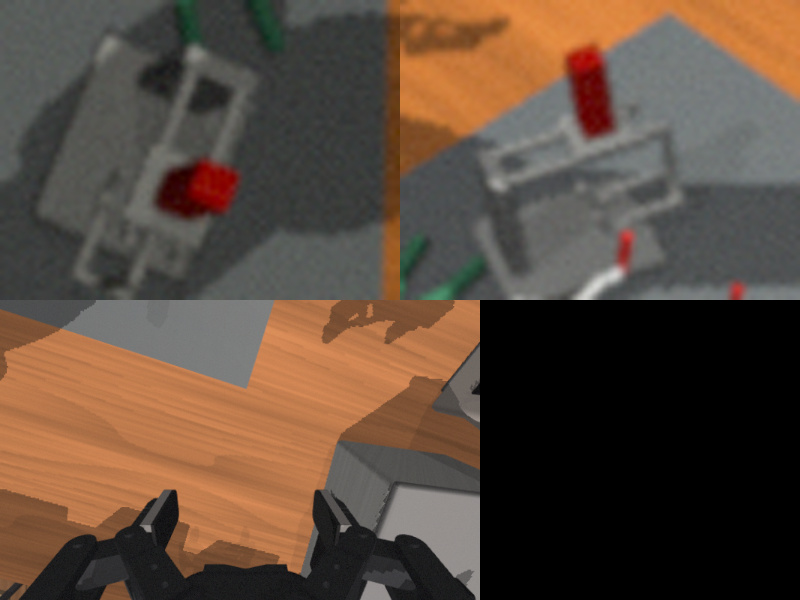

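```bash
cat >> h.py <<'E'
def delta(pos,yaw):
    """jog shift to put TCP at pos, tool z down, tool x at world yaw"""
    o=manip.get_obs();R0=R.from_quat(o["ee_rot"]);x=R0.as_matrix()[:,0]
    Rt=R.from_euler("z",yaw)*R.from_euler("x",np.pi)
    rv=(R0.inv()*Rt).as_rotvec();d=R0.inv().apply(np.array(pos)-o["position"])
    print("now",o["position"].round(4),"yaw",np.arctan2(x[1],x[0]).round(4),"rv",rv.round(4),"d",d.round(4),"rows>=",max(np.abs(np.linalg.norm(d)/.0625),np.linalg.norm(rv)/.188).round(1))
E
python3 - <<'E'
from h import *
a=np.array;t=wfc("top");s=wfc("scene")
m=dict(b1=[.095,.05,-.126],b2=[-.025,.05,-.126],b3=[-.025,-.05,-.126],h=[0,0,.032],hb=[0,0,-.032])
q,r=fitpose(m,[(*t,dict(b1=a([471.6,227.6]),b2=a([458,263]),b3=a([487,275.6]),h=a([492.8,257.4]))),(*s,dict(h=a([252,91.4]),hb=a([254.6,106])))],.136,(.44,-.42,-.27))
print("rest",q.round(4),r.round(1).tolist())
delta([q[0],q[1],.30],q[2])
for n,u,v in(("hh",(315,248),(350,205)),("box",(325,165),(299,245)),("reel",(366,241),(315,173)),("tin",(179,222),(458,284))):print(n,tri([(*t,a(u)),(*s,a(v))]))
E
```

```text
rest [ 0.4391 -0.4209 -0.3318 -0.0089] [[-0.4, -0.7], [-1.2, 0.1], [0.2, 1.3], [0.5, 0.0], [-0.5, 0.2], [-0.8, -0.2]]
now [ 0.1917 -0.5946  0.2307] yaw 0.3118 rv [-1.100e-03  4.000e-04  6.436e-01] d [ 0.2887 -0.0894 -0.0692] rows>= 5.0
hh (array([ 0.44195474,  0.05655556, -0.04233753]), np.float64(1.0215413156575834))
box (array([0.68859854, 0.05715918, 0.00886614]), np.float64(0.5024546106077844))
reel (array([ 0.46795149, -0.08786348,  0.02748297]), np.float64(0.09567296962797732))
tin (array([0.46665  , 0.4736717, 0.0151622]), np.float64(0.016584491510395646))
```

```bash
python3 jog.py '0 0 0.1 0.03 0 -0.05 1; 0 0 0.25 0.09 -0.03 -0.069 1; 0 0 0.4 0.14 -0.05 -0.069 1; 0 0 0.55 0.19 -0.06 -0.069 1; 0 0 0.644 0.24 -0.08 -0.069 1; 0 0 0.644 0.289 -0.089 -0.069 1; 0 0 0.644 0.289 -0.089 -0.069 1; 0 0 0.644 0.289 -0.089 -0.069 1'
python3 - <<'E'
from h import *
o=manip.get_obs();w=vision.camera("wrist");print(o["position"],o["ee_rot"])
np.savez("w1.npz",p=o["position"],q=o["ee_rot"]);cv2.imwrite("pics/w1.png",w)
E
```

```text
clock: 1.15
position: [0.439, -0.4219, 0.3]
ee_rot: [0.986, -0.165, -0.0, 0.0]
ft_force: [0.2, -0.3, -0.3]
grip_width: 1.003
grasp_force: 0.0
[ 0.43896537 -0.42190713  0.30000569] [ 9.86217689e-01 -1.65452412e-01 -3.99659918e-04  9.69740282e-05]
```

View pics/w1.png

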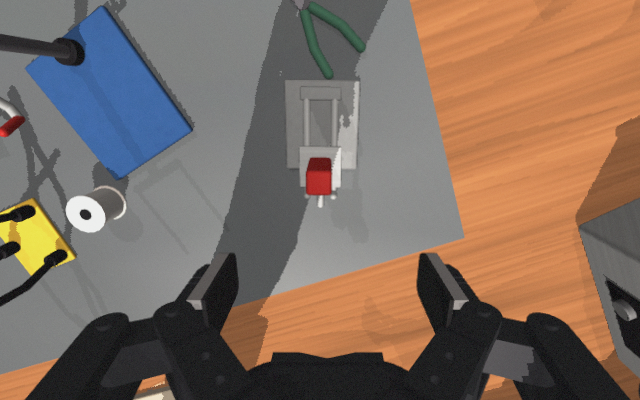

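Run:
```python
from h import *
a=np.array;t=wfc("top");s=wfc("scene");z=np.load("w1.npz");w=wfc("wrist",dict(position=z["p"],ee_rot=z["q"]))
i=cv2.imread("pics/w1.png").astype(int);m_=(i[...,2]>90)&(i[...,1]<60)&(i[...,0]<60)
m_[:,:200]=0;m_[250:]=0
ys,xs=np.nonzero(m_);print("red bbox",xs.min(),xs.max(),ys.min(),ys.max())
for r in range(ys.min(),ys.max()+1,4):
    x=xs[ys==r];print(r,x.min(),x.max(),i[r,319])
m=dict(b1=[.095,.05,-.126],b2=[-.025,.05,-.126],b3=[-.025,-.05,-.126],b4=[.095,-.05,-.126],h=[0,0,.032],hb=[0,0,-.032])
q,r=fitpose(m,[(*w,dict(b1=a([286,80]),b4=a([359,80]),b2=a([287,168]),b3=a([357,168])))],.136,(.44,-.42,-.27))
print("rest wrist",q.round(4),r.round(1).tolist())
q,r=fitpose(m,[(*w,dict(b1=a([286,80]),b4=a([359,80]),b2=a([287,168]),b3=a([357,168]))),(*t,dict(b1=a([471.6,227.6]),b2=a([458,263]),b3=a([487,275.6]),h=a([492.8,257.4]))),(*s,dict(h=a([252,91.4]),hb=a([254.6,106])))],.136,(.44,-.42,-.27))
print("rest",q.round(4),r.round(1).tolist())
c=[[sx*.012,sy*.012,zz] for zz in(.032,-.032) for sx in(-1,1) for sy in (-1,1)]
print(proj(R.from_euler("z",q[2]).apply(c)+[q[0],q[1],.136],*w).round(1))
```

```text
red bbox 306 330 158 194
158 311 328 [29 30 99]
162 309 329 [23 25 99]
166 308 329 [17 20 97]
170 307 330 [ 28  31 114]
174 306 330 [ 39  45 176]
178 306 330 [ 43  48 178]
182 306 330 [ 39  45 175]
186 306 330 [ 41  44 176]
190 306 330 [ 38  39 174]
194 312 328 [ 44  48 143]
rest wrist [ 0.4415 -0.4151 -0.3393 -0.0118] [[-1.1, -0.0], [0.7, 0.4], [0.8, -0.4], [-0.4, 0.0]]
rest [ 0.4413 -0.4163 -0.3338 -0.0056] [[-1.1, -0.2], [1.8, -0.1], [1.2, 0.6], [1.0, 0.7], [-1.4, -1.8], [-2.3, -0.9], [-0.9, 0.4], [-0.7, -1.0], [-0.2, 0.3], [-0.5, -0.0]]
[[333.9 196.5]
 [307.9 196.5]
 [334.1 171.2]
 [307.4 171.2]
 [332.7 178.2]
 [311.3 178.2]
 [332.9 157. ]
 [310.9 157. ]]
```

```bash
python3 jog.py '0 0 0 -0.04 0 0.025 1; 0 0 0 -0.07 0 0.04 1;0 0 0 -0.07 0 0.04 1;0 0 0 -0.07 0 0.04 1'
cat > red.py <<'E'
from h import *
def red():
    o=manip.get_obs();i=vision.camera("wrist").astype(int)
    m=((i[...,2]>140)&(i[...,1]<80)&(i[...,0]<80)).astype(np.uint8)
    n,l,st,ce=cv2.connectedComponentsWithStats(m)
    k=[j for j in range(1,n) if 250<ce[j][0]<400]; k=max(k,key=lambda j:st[j][4]);print("top face",st[k],ce[k])
    return (*wfc("wrist",o),ce[k])
E
python3 - <<'E'
from red import *
z=np.load("w1.npz");w=wfc("wrist",dict(position=z["p"],ee_rot=z["q"]))
i=cv2.imread("pics/w1.png").astype(int);m=((i[...,2]>140)&(i[...,1]<80)&(i[...,0]<80)).astype(np.uint8)
n,l,st,ce=cv2.connectedComponentsWithStats(m);k=[j for j in range(1,n) if 250<ce[j][0]<400 and st[j][4]>200][0];print(st[k],ce[k])
b=red();print(tri([(*w,ce[k]),b])); print(tri([(*w,ce[k]),b,(*wfc("top"),np.array([492.8,257.4])),(*wfc("scene"),np.array([252,91.4]))]))
E
```

```text
clock: 1.7
position: [0.3733, -0.3995, 0.2611]
ee_rot: [0.986, -0.166, 0.001, 0.0]
ft_force: [0.1, -0.8, -0.1]
grip_width: 1.002
grasp_force: 0.0
[307 171  24  24 557] [318.52244165 182.31418312]
top face [301  91  30  31 922] [315.55965293 105.93926247]
(array([ 0.4430047 , -0.41456429,  0.16618371]), np.float64(0.07043477077788145))
(array([ 0.44270944, -0.41462626,  0.16563755]), np.float64(0.7305905720419419))
```

```bash
python3 -c "
from h import *
delta([.443,-.4146,.118],-.336)"
```

```text
now [ 0.3738 -0.3993  0.261 ] yaw -0.3327 rv [ 0.0004 -0.0013  0.0033] d [ 0.0702 -0.0082  0.1431] rows>= 2.6
```

```bash
python3 jog.py '0 0 0 0.04 -0.008 0 1;0 0 0 0.07 -0.008 0.02 1;0 0 0 0.07 -0.008 0.06 1;0 0 0 0.07 -0.008 0.1 1;0 0 0 0.07 -0.008 0.13 1;0 0 0 0.07 -0.008 0.143 1;0 0 0 0.07 -0.008 0.143 1;0 0 0 0.07 -0.008 0.143 0.2;0 0 0 0.07 -0.008 0.143 0;0 0 0 0.07 -0.008 0.143 0;0 0 0 0.07 -0.008 0.143 0;0 0 0 0.07 -0.008 0.143 0' 80
python3 -c "
from h import *
o=manip.get_obs();print(o['position'],o['torque'])
delta([.443,-.4146,.118],-.336)"
```

```text
clock: 3.25
position: [0.4424, -0.4142, 0.118]
ee_rot: [0.986, -0.165, 0.0, 0.0]
ft_force: [-0.5, 0.6, 6.3]
grip_width: 0.27
grasp_force: 78.1
[ 0.44235591 -0.41423293  0.11799791] [ 0.19830319  0.17827138 -0.04116238]
now [ 0.4424 -0.4142  0.118 ] yaw -0.3323 rv [ 0.0005 -0.001   0.0037] d [ 0.0007  0.0001 -0.    ] rows>= 0.0
```

```bash
python3 jog.py '0 0 0 0 0 -0.01 0;0 0 0 0 0 -0.02 0;0 0 0 0 0 -0.022 0;0 0 0 -0.02 0 -0.022 0;0 0 0 -0.05 0 -0.022 0;0 0 0 -0.08 0 -0.022 0;0 0 0 -0.105 0 -0.022 0;0 0 0 -0.11 0 -0.022 0;0 0 0 -0.11 0 -0.06 0;0 0 0 -0.11 0 -0.11 0;0 0 0 -0.11 0 -0.16 0;0 0 0 -0.11 0 -0.2 0;0 0 0 -0.11 0 -0.22 0;0 0 0 -0.11 0 -0.22 0' 80
python3 -c "
from h import *
delta([.43,.325,.37],.12)"
```

```text
clock: 5.0
position: [0.3393, -0.3785, 0.3386]
ee_rot: [0.986, -0.165, 0.001, 0.001]
ft_force: [-0.1, -0.1, -2.2]
grip_width: 0.272
grasp_force: 78.8
now [ 0.3393 -0.3785  0.3386] yaw -0.3316 rv [ 0.0018 -0.0025 -0.4516] d [-0.1431 -0.6947 -0.0326] rows>= 11.4
```

```bash
python3 jog.py '0 0 0 0 0 -0.05 0;0 0 0 0 0 -0.1 0;0 0 -0.03 0.006 -0.047 -0.12 0;0 0 -0.06 0.019 -0.1 -0.13 0;0 0 -0.09 0.032 -0.155 -0.14 0;0 0 -0.13 0.036 -0.21 -0.14 0;0 0 -0.16 0.025 -0.265 -0.14 0;0 0 -0.2 0.013 -0.32 -0.14 0;0 0 -0.23 0.002 -0.375 -0.14 0;0 0 -0.27 -0.01 -0.43 -0.14 0;0 0 -0.31 -0.03 -0.48 -0.14 0;0 0 -0.34 -0.05 -0.53 -0.13 0;0 0 -0.38 -0.08 -0.58 -0.11 0;0 0 -0.41 -0.105 -0.625 -0.08 0;0 0 -0.43 -0.125 -0.66 -0.05 0;0 0 -0.452 -0.143 -0.695 -0.033 0;0 0 -0.452 -0.143 -0.695 -0.033 0;0 0 -0.452 -0.143 -0.695 -0.033 0'
python3 - <<'E'
from h import *
o=manip.get_obs();w=vision.camera("wrist");print(o["position"])
np.savez("w2.npz",p=o["position"],q=o["ee_rot"]);cv2.imwrite("pics/w2.png",w)
E
```

```text
clock: 7.25
position: [0.4298, 0.3252, 0.3695]
ee_rot: [0.998, 0.06, -0.001, 0.0]
ft_force: [-0.4, -0.6, -1.3]
grip_width: 0.27
grasp_force: 79.2
[0.42982211 0.32522782 0.36948079]
```

View pics/w2.png

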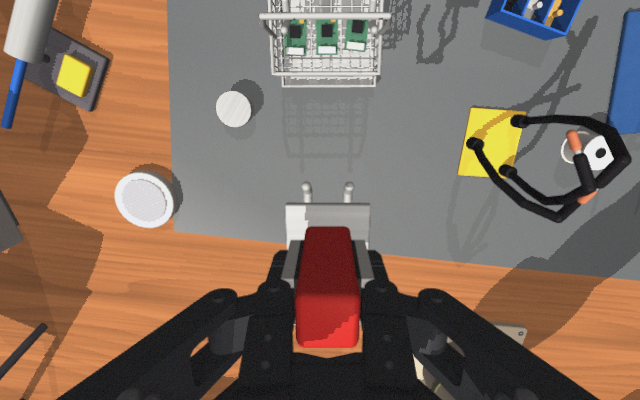

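Run:
```python
from h import *
a=np.array;z=np.load("w2.npz");w=wfc("wrist",dict(position=z["p"],ee_rot=z["q"]));t=wfc("top");s=wfc("scene")
yaw=.12;Rz=R.from_euler("z",yaw)
print("pred tine tips",proj(Rz.apply([[.017,.016,-.093],[.017,-.016,-.093]])+z["p"]+[0,0,.018],*w).round(1),"meas 307,186/348,186")
m=dict(cl=[.095,.04,-.002],cr=[.095,-.04,-.002],tl=[-.016,.04,.017],tr=[-.016,-.04,.017],bl=[0,.061,0],br=[0,-.061,0])
V=[(*t,dict(cl=a([201.25,144.25]),cr=a([231.25,143.75]),bl=a([192,178.5]))),
 (*s,dict(cr=a([375,270.75]),cl=a([407,290]),tr=a([400,236.25]),tl=a([428.75,253.75]),br=a([390.75,240]),bl=a([433.75,265])))]
for vs in(V+[(*w,dict(bl=a([261,16]),br=a([391,15])))],[V[0],(*w,dict(bl=a([261,16]),br=a([391,15])))]):
    q,r=fitpose(m,vs,.19,(.57,.34,.12));print(q.round(4),r.round(1).tolist())
for n,k in((1,0),(-1,0)):pass
q,r=fitpose(m,[(*w,dict(bl=a([261,16]),br=a([391,15])))],.19,(.57,.34,.12));print("wrist only",q.round(4))
```

```text
pred tine tips [[304.9 184.1]
 [349.2 184. ]] meas 307,186/348,186
[ 0.5757  0.3436  0.1242 -0.0027] [[-0.5, -0.6], [-1.6, -0.9], [-0.5, -1.4], [0.9, 1.5], [-2.0, 1.2], [0.7, -0.5], [0.6, -0.7], [-1.7, -0.8], [-1.5, 0.7], [-0.9, 0.8], [1.1, 1.1]]
[ 0.5776  0.3438  0.1252 -0.0095] [[0.2, -0.5], [-1.1, -0.8], [0.2, -1.4], [0.5, 0.3], [-0.2, 0.4]]
wrist only [ 0.5775  0.3439  0.1258 -0.0079]
```

```bash
python3 -c "
from h import *
delta([.5115,.3357,.246],.124)"
```

```text
now [0.4302 0.3249 0.3699] yaw 0.1185 rv [ 0.0003  0.0003 -0.0055] d [ 0.0821 -0.0012  0.1239] rows>= 2.4
```

```bash
python3 jog.py '0 0 -0.005 0.02 -0.001 0.02 0;0 0 -0.005 0.04 -0.001 0.05 0;0 0 -0.005 0.06 -0.001 0.08 0;0 0 -0.005 0.08 -0.001 0.11 0;0 0 -0.005 0.082 -0.001 0.124 0;0 0 -0.005 0.082 -0.001 0.124 0;0 0 -0.005 0.082 -0.001 0.124 0'
python3 - <<'E'
from h import *
o=manip.get_obs();w=vision.camera("wrist");c,T=wfc("wrist",o);p=o["position"]
x=R.from_quat(o["ee_rot"]).as_matrix()[:,0];yaw=np.arctan2(x[1],x[0]);print(p,yaw)
np.savez("w3.npz",p=p,q=o["ee_rot"]);cv2.imwrite("pics/w3.png",w)
h=R.from_euler("z",.124);b=np.array([.576,.3437,.19])
print("bar pred",proj(h.apply([[0,.058,0],[0,-.058,0],[-.016,.04,.017],[-.016,-.04,.017]])+b,c,T).round(1).tolist())
print("tine",proj(R.from_euler("z",yaw).apply([[.017,.016,-.093],[.017,-.016,-.093]])+p+[0,0,.018],c,T).round(1).tolist())
E
```

```text
clock: 8.18
position: [0.5108, 0.3367, 0.2479]
ee_rot: [0.998, 0.062, 0.001, -0.0]
ft_force: [0.1, 0.2, -1.9]
grip_width: 0.272
grasp_force: 79.2
[0.51076145 0.33671061 0.24793453] 0.12496790972872479
bar pred [[236.1, 117.2], [421.8, 117.3], [261.0, 147.2], [397.1, 147.3]]
tine [[305.0, 184.3], [349.3, 184.3]]
```

View pics/w3.png

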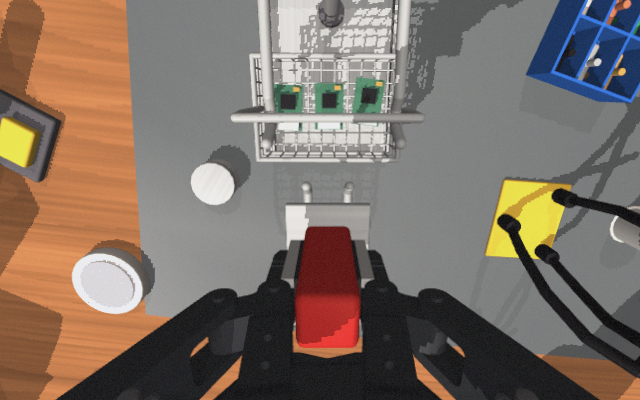

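```bash
python3 jog.py '0 0 0 0.015 0 0 0;0 0 0 0.03 0 0 0;0 0 0 0.045 0 0 0;0 0 0 0.058 0 0 0;0 0 0 0.066 0 0 0;0 0 0 0.066 0 0 0;0 0 0 0.066 0 -0.01 0;0 0 0 0.066 0 -0.018 0;0 0 0 0.066 0 -0.022 0;0 0 0 0.066 0 -0.025 0;0 0 0 0.066 0 -0.028 0;0 0 0 0.066 0 -0.031 0;0 0 0 0.066 0 -0.034 0;0 0 0 0.066 0 -0.034 0;0 0 0 0.066 0 -0.034 0'
python3 - <<'E'
from h import *
o=manip.get_obs();print(o["position"],o["ft_force"],o["torque"]);cv2.imwrite("pics/w4.png",vision.camera("wrist")[0:300,120:520])
E
```

```text
clock: 10.1
position: [0.5764, 0.3445, 0.2801]
ee_rot: [0.998, 0.062, -0.0, 0.0]
ft_force: [0.4, 0.5, -3.1]
grip_width: 0.269
grasp_force: 79.1
[0.5763625  0.34452802 0.28006105] [ 0.38847397  0.48404162 -3.1391971 ] [ 0.0798846  -0.07676926 -0.02235619]
```

View pics/w4.png

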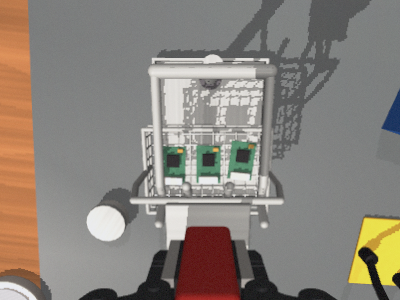

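```bash
python3 jog.py '0 0 0 0 0 -0.002 0;0 0 0 0 0 -0.004 0;0 0 0 0 0 -0.006 0;0 0 0 0 0 -0.009 0;0 0 0 0 0 -0.012 0;0 0 0 0 0 -0.016 0;0 0 0 0 0 -0.02 0;0 0 0 0 0 -0.024 0;0 0 0 0 0 -0.028 0;0 0 0 0 0 -0.031 0;0 0 0 0 0 -0.032 0;0 0 0 0 0 -0.032 0'
python3 - <<'E'
from h import *
o=manip.get_obs();c,T=wfc("wrist",o);print(o["position"],o["ft_force"]);cv2.imwrite("pics/w5.png",vision.camera("wrist")[100:300,170:470])
E
```

```text
clock: 11.65
position: [0.5764, 0.3446, 0.3123]
ee_rot: [0.998, 0.062, 0.0, 0.0]
ft_force: [-0.7, -0.6, -5.6]
grip_width: 0.269
grasp_force: 79.0
[0.576391   0.34456789 0.31227001] [-0.6525641  -0.58450214 -5.55257561]
```

View pics/w5.png

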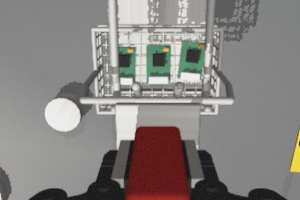

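```bash
python3 jog.py '0 0 0 -0.002 0 0 0;0 0 0 -0.006 0 0 0;0 0 0 -0.012 0 0 0;0 0 0 -0.02 0 0 0;0 0 0 -0.03 0 0 0;0 0 0 -0.04 0 0 0;0 0 0 -0.05 0 0 0;0 0 0 -0.06 0 0 0;0 0 0 -0.07 0 0 0;0 0 0 -0.08 0 0 0;0 0 0 -0.09 0 0 0;0 0 0 -0.098 0 0 0;0 0 0 -0.104 0 0 0;0 0 0 -0.108 0 -0.002 0;0 0 0 -0.11 0 -0.006 0;0 0 0 -0.11 0 -0.012 0;0 0 0 -0.11 0 -0.022 0;0 0 0 -0.11 0 -0.034 0;0 0 0 -0.11 0 -0.046 0;0 0 0 -0.11 0 -0.058 0'
python3 jog.py '0 0 0 0 0 -0.014 0;0 0 0 0 0 -0.028 0;0 0 0 0 0 -0.042 0;0 0 0 0 0 -0.056 0;0 0 0 0 0 -0.07 0;0 0 0 0 0 -0.084 0;0 0 0 0 0 -0.098 0;0 0 0 0 0 -0.11 0;0 0 0 0 0 -0.12 0;0 0 0 0 0 -0.128 0;0 0 0 0 0 -0.134 0;0 0 0 0 0 -0.138 0;0 0 0 0 0 -0.14 0;0 0 0 0 0 -0.14 0'
python3 - <<'E'
from h import *
delta([.45,-.205,.512],.201);o=manip.get_obs();print(o["ft_force"],o["joint_pos"])
E
```

```text
clock: 14.2
position: [0.4673, 0.331, 0.3713]
ee_rot: [0.998, 0.062, 0.0, -0.0]
ft_force: [-0.0, 0.1, -5.5]
grip_width: 0.271
grasp_force: 78.9
clock: 15.95
position: [0.4672, 0.3309, 0.5102]
ee_rot: [0.998, 0.062, -0.0, 0.0]
ft_force: [-0.7, 0.0, -5.7]
grip_width: 0.266
grasp_force: 78.9
now [0.4672 0.3309 0.5102] yaw 0.1249 rv [ 0.0001  0.     -0.0761] d [-0.0839  0.5296 -0.0017] rows>= 8.6
[-0.70901304  0.03293397 -5.74305652] [-0.12837939  0.34028054 -0.86597906  0.9597212   0.27647836  1.94315623
 -2.30817572]
```

```bash
python3 jog.py '0 0 0 0 0.003 0 0;0 0 0 -0.001 0.009 0 0;0 0 0 -0.003 0.017 0 0;0 0 0 -0.004 0.027 0 0;0 0 -0.002 -0.006 0.039 0 0;0 0 -0.004 -0.008 0.053 0 0;0 0 -0.007 -0.011 0.068 0 0;0 0 -0.01 -0.013 0.084 0 0;0 0 -0.012 -0.016 0.1 0 0;0 0 -0.015 -0.018 0.116 0 0;0 0 -0.018 -0.021 0.132 0 0;0 0 -0.02 -0.023 0.148 0 0;0 0 -0.023 -0.026 0.164 0 0'
python3 -c "
from h import *
delta([.45,-.205,.512],.201);o=manip.get_obs();print(o['ft_force'],o['joint_pos'].round(3))"
```

```text
clock: 17.58
position: [0.4616, 0.1638, 0.5104]
ee_rot: [0.997, 0.074, 0.0, 0.0]
ft_force: [-0.1, 0.2, -5.7]
grip_width: 0.269
grasp_force: 79.0
now [0.4616 0.1638 0.5104] yaw 0.1474 rv [ 0.0003 -0.0003 -0.0536] d [-0.0657  0.363  -0.0015] rows>= 5.9
[-0.06330666  0.23174328 -5.66003351] [ 0.279  0.102 -0.792  1.186  0.077  1.883 -1.91 ]
```

```bash
python3 jog.py '0 0 -0.001 -0.002 0.012 0 0;0 0 -0.003 -0.005 0.026 0 0;0 0 -0.005 -0.008 0.042 0 0;0 0 -0.008 -0.011 0.06 0 0;0 0 -0.011 -0.014 0.08 0 0;0 0 -0.014 -0.018 0.1 0 0;0 0 -0.017 -0.022 0.12 0 0;0 0 -0.02 -0.026 0.14 0 0;0 0 -0.023 -0.03 0.16 0 0;0 0 -0.027 -0.033 0.18 0 0;0 0 -0.03 -0.036 0.2 0 0;0 0 -0.033 -0.04 0.22 0 0;0 0 -0.036 -0.044 0.24 0 0;0 0 -0.039 -0.048 0.26 0 0;0 0 -0.042 -0.052 0.28 0 0;0 0 -0.045 -0.055 0.3 0 0;0 0 -0.048 -0.059 0.32 0 0;0 0 -0.051 -0.062 0.338 0 0;0 0 -0.053 -0.064 0.352 0 0;0 0 -0.054 -0.065 0.36 0 0'
python3 - <<'E'
from h import *
import subprocess
o=manip.get_obs();w=vision.camera("wrist");c,T=wfc("wrist",o);p=o["position"];print(o["ft_force"],o["joint_pos"].round(3))
np.savez("w6.npz",p=p,q=o["ee_rot"]);cv2.imwrite("pics/w6.png",w)
h=R.from_euler("z",.201);b=np.array([.5701,-.178,.205])
print(p,"pred cl cr tl tr",proj(h.apply([[.095,.04,-.002],[.095,-.04,-.002],[-.016,.04,.017],[-.016,-.04,.017]])+b,c,T).round(1).tolist())
E
```

```text
clock: 20.08
position: [0.4505, -0.2015, 0.5102]
ee_rot: [0.995, 0.1, -0.0, -0.0]
ft_force: [-0.7, 0.4, -5.2]
grip_width: 0.268
grasp_force: 78.9
[-0.6716019   0.41157911 -5.23802943] [ 0.713  0.077 -0.421  1.192  0.033  1.879 -1.066]
[ 0.45054277 -0.20151617  0.51017531] pred cl cr tl tr [[295.4, -23.0], [359.9, -23.0], [296.6, 71.2], [358.8, 71.2]]
```

View pics/w6.png

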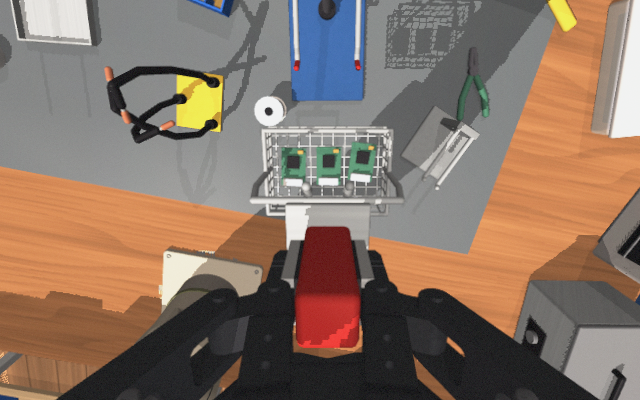

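```bash
cat > tips.py <<'E'
from h import *
def tips(i,r0=0,r1=150):
    j=i.astype(int);m=((j[...,2]>130)&(j[...,1]<70)&(j[...,0]<70)).astype(np.uint8);m[:r0]=0;m[r1:]=0
    n,l,st,ce=cv2.connectedComponentsWithStats(m)
    return sorted([(st[k].tolist(),ce[k].round(1).tolist()) for k in range(1,n) if st[k][4]>=6 and 200<ce[k][0]<460],key=lambda a:a[1][0])
E
python3 - <<'E'
from tips import *
z=np.load("w6.npz");w=wfc("wrist",dict(position=z["p"],ee_rot=z["q"]));i=cv2.imread("pics/w6.png")
print(tips(i))
h=R.from_euler("z",.201);b=np.array([.5701,-.178,.205])
for zz in(.017,.010,.003):print(zz,proj(h.apply([[-.016,.04,zz],[-.016,-.04,zz]])+b,*w).round(1).tolist())
p=z["p"]+[0,0,-.090]
print("notch/bar pred rows",proj(h.apply([[0,.05,0],[0,-.05,0],[.017,.016,.015],[.017,-.016,.015]])+p,*w).round(1).tolist())
for c in(265,275,380,390):print(c,i[188:212,c].mean(1).round().astype(int).tolist())
delta([.467,-.199,.327],.201)
E
```

```text
[([294, 61, 5, 10, 29], [296.0, 65.3]), ([356, 60, 4, 10, 31], [357.4, 64.5])]
0.017 [[296.6, 71.2], [358.8, 71.2]]
0.01 [[297.1, 71.6], [358.3, 71.5]]
0.003 [[297.6, 71.9], [357.8, 71.9]]
notch/bar pred rows [[263.3, 199.6], [390.7, 199.6], [304.8, 184.1], [349.1, 184.1]]
265 [226, 222, 215, 212, 212, 209, 199, 180, 137, 126, 163, 203, 227, 233, 229, 205, 176, 182, 165, 130, 129, 125, 115, 115]
275 [149, 150, 152, 151, 151, 152, 138, 140, 142, 120, 164, 204, 225, 231, 229, 218, 179, 110, 89, 118, 131, 98, 89, 105]
380 [99, 114, 128, 132, 133, 135, 130, 116, 111, 119, 149, 194, 220, 223, 213, 176, 128, 139, 146, 138, 137, 142, 121, 105]
390 [137, 136, 138, 138, 137, 140, 137, 135, 125, 114, 131, 152, 162, 167, 161, 136, 133, 144, 145, 147, 144, 148, 145, 144]
now [ 0.4505 -0.2022  0.51  ] yaw 0.2006 rv [-0.0001  0.0003 -0.0004] d [1.69e-02 1.00e-04 1.83e-01] rows>= 2.9
```

```bash
python3 jog.py '0 0 0 0 0 0.002 0;0 0 0 0.001 0 0.007 0;0 0 0 0.002 0 0.015 0;0 0 0 0.003 0 0.025 0;0 0 0 0.005 0 0.037 0;0 0 0 0.007 0 0.05 0;0 0 0 0.009 0 0.063 0;0 0 0 0.011 0 0.076 0;0 0 0 0.013 0 0.089 0;0 0 0 0.015 0 0.102 0;0 0 0 0.016 0 0.115 0;0 0 0 0.017 0 0.128 0;0 0 0 0.017 0 0.14 0;0 0 0 0.017 0 0.152 0;0 0 0 0.017 0 0.162 0;0 0 0 0.017 0 0.171 0;0 0 0 0.017 0 0.178 0;0 0 0 0.017 0 0.182 0;0 0 0 0.017 0 0.183 0;0 0 0 0.017 0 0.183 0'
python3 - <<'E'
from tips import *
o=manip.get_obs();i=vision.camera("wrist");c,T=wfc("wrist",o);p=o["position"];print(p,o["ft_force"])
np.savez("w7.npz",p=p,q=o["ee_rot"]);cv2.imwrite("pics/w7.png",i)
print(tips(i))
h=R.from_euler("z",.201);b=np.array([.5701,-.178,.205])
for zz in(.017,.003):print(zz,proj(h.apply([[-.016,.04,zz],[-.016,-.04,zz]])+b,c,T).round(1).tolist())
for col in(265,275,285,370,380,390):
    g=i[188:212,col].mean(1);print(col,188+np.argmax(np.convolve(g,np.ones(5),'same')[3:-3])+3)
E
```

```text
clock: 22.62
position: [0.4673, -0.1973, 0.3275]
ee_rot: [0.995, 0.101, 0.0, 0.0]
ft_force: [-0.1, -0.8, -5.5]
grip_width: 0.273
grasp_force: 79.0
[ 0.46734403 -0.1973315   0.32752899] [-0.08585143 -0.80700723 -5.51348466]
[([271, 62, 9, 18, 103], [275.0, 70.5]), ([374, 61, 11, 18, 128], [379.0, 69.6])]
0.017 [[275.5, 80.7], [382.7, 80.7]]
0.003 [[278.3, 81.3], [379.7, 81.3]]
265 201
275 201
285 201
370 200
380 201
390 201
```

Run:
```python
from tips import *
h=R.from_euler("z",.201);b=np.array([.5701,-.178,0])
for n in("w6","w7"):
    z=np.load(n+".npz");w=wfc("wrist",dict(position=z["p"],ee_rot=z["q"]));i=cv2.imread(f"pics/{n}.png").astype(int)
    print(n,"pred front corners",proj(h.apply([[-.06,.07,.012],[-.06,-.07,.012]])+b,*w).round(1).tolist())
    m=((i[...,0]>110)&(i[...,2]<75)&(i[...,0]-i[...,2]>60)).astype(np.uint8);m[:,:240]=0;m[:,420:]=0
    n_,l,st,ce=cv2.connectedComponentsWithStats(m);k=1+np.argmax(st[1:,4]);print(st[k]);
    for col in(300,310,330,345,355):
        r=np.nonzero(l[:,col]==k)[0];print(col,r.max() if len(r) else None,end="; ")
    for row in(20,50,70,90):
        r=np.nonzero(l[row]==k)[0];print(row,(r.min(),r.max()) if len(r) else None,end="; ")
    print()
z=np.load("w3.npz");w=wfc("wrist",dict(position=z["p"],ee_rot=z["q"]));i=cv2.imread("pics/w3.png")
for col in(262,265,268,398,400,402):print(col,i[112:160,col].mean(1).round().astype(int).tolist())
```

```text
w6 pred front corners [[291.9, 101.8], [363.2, 101.8]]
[ 289    0   76  101 6038]
300 99; 310 99; 330 99; 345 99; 355 99; 20 (np.int64(290), np.int64(364)); 50 (np.int64(291), np.int64(363)); 70 (np.int64(291), np.int64(362)); 90 (np.int64(293), np.int64(362)); 
w7 pred front corners [[279.0, 118.4], [377.2, 118.4]]
[  278     0    99   117 10485]
300 115; 310 115; 330 115; 345 114; 355 115; 20 (np.int64(280), np.int64(375)); 50 (np.int64(282), np.int64(372)); 70 (np.int64(282), np.int64(373)); 90 (np.int64(278), np.int64(376)); 
262 [189, 120, 154, 180, 198, 219, 226, 229, 214, 190, 166, 186, 186, 184, 175, 172, 171, 163, 155, 162, 138, 74, 75, 86, 96, 101, 109, 118, 148, 173, 192, 202, 206, 202, 177, 120, 108, 149, 160, 167, 172, 176, 178, 200, 193, 132, 176, 215]
265 [95, 120, 153, 185, 211, 218, 225, 228, 214, 190, 140, 112, 108, 111, 110, 114, 115, 112, 111, 112, 108, 108, 108, 110, 105, 109, 115, 141, 171, 192, 209, 217, 226, 232, 223, 209, 192, 186, 194, 196, 202, 209, 177, 165, 181, 130, 174, 215]
268 [134, 120, 152, 185, 209, 219, 224, 227, 213, 198, 165, 97, 106, 107, 106, 
[... 193 characters left out ...]
 156, 154, 151, 130, 117, 97, 92, 102, 108, 108, 107, 109, 107, 109, 110, 106, 109, 105, 105, 104, 104, 104, 105, 115, 121, 125, 130, 129, 127, 119, 108, 100, 117, 136, 139, 139, 135, 135, 133, 134, 131, 127, 130]
400 [113, 111, 126, 138, 150, 155, 155, 152, 131, 117, 103, 108, 110, 107, 106, 102, 107, 105, 108, 106, 107, 109, 108, 108, 106, 107, 109, 118, 131, 139, 147, 147, 144, 145, 133, 125, 109, 109, 124, 121, 125, 125, 128, 128, 124, 128, 133, 133]
402 [66, 92, 126, 141, 151, 154, 156, 152, 135, 115, 100, 98, 112, 122, 126, 126, 123, 125, 113, 107, 110, 105, 104, 105, 106, 110, 112, 116, 131, 141, 147, 147, 146, 143, 135, 126, 112, 119, 134, 132, 134, 133, 132, 135, 130, 132, 135, 135]
```

Run:
```python
from h import *
delta([.5727,-.1760,.3275],.201)
i=cv2.imread("pics/w4.png")
for col in range(143,157,2):print(col+120,i[208:240,col].mean(1).round().astype(int).tolist())
for col in range(262,276,2):print(col+120,i[208:240,col].mean(1).round().astype(int).tolist())
for col in (145,165,230,255):print(col+120,i[190:210,col].mean(1).round().astype(int).tolist())
```

```text
now [ 0.4674 -0.1973  0.3276] yaw 0.2019 rv [ 0.0004 -0.0004  0.0009] d [0.1075 0.0002 0.0002] rows>= 1.7
263 [137, 135, 135, 135, 135, 133, 134, 135, 135, 134, 134, 137, 133, 134, 136, 134, 136, 137, 134, 136, 135, 139, 135, 138, 140, 138, 138, 140, 138, 137, 139, 139]
265 [152, 150, 152, 145, 141, 137, 136, 134, 133, 135, 135, 137, 134, 132, 135, 134, 135, 136, 136, 136, 136, 139, 139, 135, 136, 137, 139, 139, 138, 140, 141, 139]
267 [221, 220, 221, 220, 218, 201, 157, 136, 133, 133, 133, 135, 134, 133, 133, 133, 135, 135, 135, 134, 137, 135, 136, 136, 137, 136, 138, 139, 137, 139, 137, 141]
269 [134, 134, 142, 157, 197, 217, 188, 136, 136, 136, 133, 133, 134, 134, 136, 135, 133, 134, 134, 132, 135, 136, 137, 136, 136, 136, 140, 137, 135, 138, 136, 140]
271 [127, 120, 113, 161, 215, 222, 191, 136, 134, 136, 136, 135, 132, 135, 135, 134, 134, 133, 138, 136, 135, 137, 137, 135, 135, 137, 135, 138, 138, 135, 140, 137]
273 [127, 115, 111, 160, 216, 224, 190, 137, 135, 136, 133, 136, 134, 135, 135, 135, 134, 135, 134, 137, 132, 137, 138, 136, 137, 134, 136, 138, 138, 136, 138, 136]
275 
[... 1031 characters left out ...]
6, 132, 135, 134, 134, 135, 135, 134, 132, 137, 135, 136, 134, 134, 134, 133, 132, 135, 133, 133, 134, 132, 133, 133]
394 [135, 136, 135, 138, 133, 137, 135, 132, 134, 134, 138, 136, 136, 135, 135, 133, 134, 134, 133, 134, 131, 136, 136, 132, 136, 135, 135, 135, 134, 132, 134, 133]
265 [212, 212, 210, 199, 196, 190, 154, 109, 144, 182, 209, 222, 222, 199, 166, 161, 163, 156, 152, 150]
285 [97, 100, 102, 103, 120, 125, 101, 110, 144, 182, 209, 219, 218, 180, 131, 136, 163, 165, 160, 158]
350 [180, 149, 144, 134, 126, 119, 106, 104, 138, 177, 207, 221, 187, 86, 102, 131, 152, 158, 158, 158]
375 [157, 183, 199, 169, 157, 184, 151, 108, 134, 173, 202, 220, 221, 212, 177, 123, 154, 185, 153, 127]
```

```bash
cat > row.py <<'E'
from h import *
from scipy.optimize import brentq
c,_=wfc("top");cw=vision.calibration("wrist");Tt=np.array(cw["tool_from_camera"])
def xoff(row,h,y=0.04): # tool-x offset from TCP of a point h above TCP seen at image row (level tool)
    return brentq(lambda x:proj([[x,y,-h]],cw,Tt)[0,1]-row,-.1,.25)
def yoff(col,x,h): return brentq(lambda y:proj([[x,y,-h]],cw,Tt)[0,0]-col,-.15,.15)
E
python3 - <<'E'
from row import *
print("w4 bar",xoff(200.5,-.090),"tip edge",xoff(228,-.073))
print("w3 bar",xoff(117.3,.19-.248),"tip edge",xoff(148.5,.207-.248))
print("w7 bar",xoff(201,-.09),"dry tip edge",xoff(79.7,.222-.3275),xoff(79.7,.212-.3275))
i=cv2.imread("pics/w7.png").astype(int)
for col in(274,276,378,380):print(col,[tuple(v) for v in i[58:88:2,col]])
E
```

```text
w4 bar -0.0007836218316937385 tip edge -0.01668937592345622
w3 bar 0.0653818409860556 tip edge 0.04875447180912221
w7 bar -0.001199970627842572 dry tip edge 0.08917332711631429 0.08952106166521656
274 [(np.int64(215), np.int64(218), np.int64(220)), (np.int64(213), np.int64(216), np.int64(219)), (np.int64(128), np.int64(132), np.int64(187)), (np.int64(40), np.int64(45), np.int64(147)), (np.int64(33), np.int64(36), np.int64(140)), (np.int64(32), np.int64(36), np.int64(135)), (np.int64(29), np.int64(33), np.int64(133)), (np.int64(50), np.int64(53), np.int64(223)), (np.int64(61), np.int64(65), np.int64(241)), (np.int64(76), np.int64(82), np.int64(242)), (np.int64(50), np.int64(56), np.int64(232)), (np.int64(137), np.int64(137), np.int64(140)), (np.int64(141), np.int64(142), np.int64(139)), (np.int64(142), np.int64(143), np.int64(142)), (np.int64(145), np.int64(145), np.int64(143))]
276 [(np.int64(229), np.int64(232), np.int64(235)), (np.int64(230), np.int64(233), np.int64(235)), (np.int64(52), np.int64(53), np.int64(137)), (np.int64(33), np.int64(31), np.int64(135)), (np.int64(37), np.in
[... 1149 characters left out ...]
p.int64(88))]
380 [(np.int64(196), np.int64(203), np.int64(205)), (np.int64(176), np.int64(182), np.int64(192)), (np.int64(34), np.int64(35), np.int64(134)), (np.int64(38), np.int64(37), np.int64(137)), (np.int64(30), np.int64(32), np.int64(135)), (np.int64(29), np.int64(31), np.int64(134)), (np.int64(35), np.int64(37), np.int64(158)), (np.int64(58), np.int64(60), np.int64(236)), (np.int64(64), np.int64(72), np.int64(242)), (np.int64(68), np.int64(74), np.int64(242)), (np.int64(50), np.int64(53), np.int64(221)), (np.int64(99), np.int64(99), np.int64(97)), (np.int64(127), np.int64(128), np.int64(127)), (np.int64(98), np.int64(99), np.int64(100)), (np.int64(101), np.int64(102), np.int64(100))]
```

```bash
python3 jog.py '0 0 0 0.002 0 0 0;0 0 0 0.006 0 0 0;0 0 0 0.012 0 0 0;0 0 0 0.02 0 0 0;0 0 0 0.029 0 0 0;0 0 0 0.038 0 0 0;0 0 0 0.047 0 0 0;0 0 0 0.056 0 0 0;0 0 0 0.065 0 0 0;0 0 0 0.074 0 0 0;0 0 0 0.083 0 0 0;0 0 0 0.091 0 0 0;0 0 0 0.098 0 0 0;0 0 0 0.103 0 0 0;0 0 0 0.106 0 0 0;0 0 0 0.107 0 0 0;0 0 0 0.107 0 0 0;0 0 0 0.107 0 0 0'
cat > chk.py <<'E'
from tips import *
from row import *
import sys
o=manip.get_obs();i=vision.camera("wrist");p=o["position"];print(p,o["ft_force"]);cv2.imwrite(f"pics/k{o['clock']:.2f}.png",i)
hz=.222-p[2]
for st,ce in tips(i,150,260):
    if (255<ce[0]<282 or 372<ce[0]<400): 
        e=st[1]+st[3]-.3;print(st,ce,"tip edge x",xoff(e,hz),"hook x",xoff(e,hz)+.0163,"y",yoff(ce[0],xoff(e,hz),hz))
for col in(262,268,385,392):
    g=i[185:225,col].mean(1).round().astype(int);print(col,g.tolist())
E
python3 chk.py
```

```text
clock: 24.92
position: [0.5719, -0.176, 0.3274]
ee_rot: [0.995, 0.101, 0.0, 0.0]
ft_force: [0.1, 0.1, -5.9]
grip_width: 0.276
grasp_force: 79.0
[ 0.57193875 -0.1759891   0.32742466] [ 0.10600777  0.08892477 -5.88644162]
[277, 205, 8, 6, 30] [280.8, 207.3] tip edge x -0.015327780938751673 hook x 0.0009722190612483257 y -0.03915027446987295
[371, 190, 5, 7, 25] [372.6, 192.8] tip edge x -0.002818272536196683 hook x 0.013481727463803316 y 0.03804830799546773
[372, 205, 7, 6, 31] [374.6, 207.4] tip edge x -0.015327780938751673 hook x 0.0009722190612483257 y 0.04030093283834401
262 [111, 115, 111, 107, 109, 107, 109, 110, 126, 205, 242, 225, 128, 165, 208, 228, 236, 235, 229, 239, 244, 244, 244, 244, 244, 244, 244, 244, 244, 244, 244, 244, 244, 244, 244, 244, 244, 236, 183, 156]
268 [150, 153, 155, 158, 161, 157, 158, 164, 167, 169, 174, 151, 125, 165, 210, 227, 235, 234, 220, 208, 214, 217, 219, 223, 224, 227, 226, 230, 234, 232, 230, 226, 182, 152, 154, 154, 153, 154, 156, 154]
385 [218, 223, 222, 215, 213, 189, 154, 153, 167, 178, 178, 154, 121, 154, 198, 222, 234, 236, 224, 216, 221, 223, 229, 230, 231, 234, 232, 227, 235, 224, 165, 123, 109, 110, 110, 107, 108, 111, 108, 108]
392 [153, 153, 150, 152, 152, 151, 151, 152, 155, 155, 152, 136, 118, 153, 195, 223, 235, 236, 229, 197, 153, 153, 144, 135, 135, 123, 109, 108, 109, 108, 108, 107, 106, 108, 105, 107, 106, 109, 108, 105]
```

```bash
python3 jog.py '0 0 0 0.001 0 0.001 0;0 0 0 0.001 0 0.003 0;0 0 0 0.001 0 0.006 0;0 0 0 0.001 0 0.009 0;0 0 0 0.001 0 0.012 0;0 0 0 0.001 0 0.015 0;0 0 0 0.001 0 0.018 0;0 0 0 0.001 0 0.0205 0;0 0 0 0.001 0 0.0225 0;0 0 0 0.001 0 0.0245 0;0 0 0 0.001 0 0.026 0;0 0 0 0.001 0 0.0275 0;0 0 0 0.001 0 0.0285 0;0 0 0 0.001 0 0.0285 0'
python3 chk.py
```

```text
clock: 26.72
position: [0.573, -0.1757, 0.2988]
ee_rot: [0.995, 0.101, -0.0, 0.0]
ft_force: [0.6, 1.0, -4.8]
grip_width: 0.273
grasp_force: 79.0
[ 0.57302618 -0.17566858  0.29875558] [ 0.62766771  1.00622511 -4.82652548]
[272, 205, 9, 21, 116] [276.2, 214.9] tip edge x -0.016472507910607476 hook x -0.00017250791060747714 y -0.03868174695634918
[375, 206, 9, 20, 114] [378.8, 215.5] tip edge x -0.016472507910607476 hook x -0.00017250791060747714 y 0.03943018015838636
262 [98, 98, 103, 101, 133, 183, 190, 152, 115, 107, 108, 107, 125, 168, 209, 229, 236, 235, 207, 130, 138, 214, 242, 244, 244, 244, 244, 244, 244, 244, 244, 244, 244, 244, 244, 244, 244, 244, 244, 244]
268 [154, 148, 149, 150, 157, 160, 161, 165, 168, 172, 177, 151, 126, 167, 210, 227, 236, 234, 220, 207, 216, 218, 222, 223, 224, 227, 227, 235, 236, 235, 222, 167, 149, 152, 152, 153, 153, 154, 152, 154]
385 [218, 222, 209, 173, 166, 154, 152, 154, 164, 180, 177, 158, 122, 153, 199, 224, 235, 237, 229, 224, 225, 228, 228, 229, 231, 232, 230, 229, 233, 215, 157, 153, 154, 153, 154, 152, 154, 149, 153, 151]
392 [155, 156, 151, 151, 153, 155, 154, 153, 155, 153, 155, 138, 122, 154, 196, 223, 234, 236, 231, 204, 152, 154, 157, 154, 151, 153, 154, 154, 153, 156, 152, 156, 154, 153, 144, 134, 125, 108, 107, 107]
```

```bash
python3 jog.py '0 0 0 0.001 0 0.001 0;0 0 0 0.001 0 0.002 0;0 0 0 0.001 0 0.003 0;0 0 0 0.001 0 0.004 0;0 0 0 0.001 0 0.005 0;0 0 0 0.001 0 0.006 0;0 0 0 0.001 0 0.007 0;0 0 0 0.001 0 0.008 0;0 0 0 0.001 0 0.009 0;0 0 0 0.001 0 0.01 0;0 0 0 0.001 0 0.011 0;0 0 0 0.001 0 0.012 0;0 0 0 0.001 0 0.012 0'
python3 chk.py
```

```text
clock: 28.4
position: [0.574, -0.1755, 0.2867]
ee_rot: [0.995, 0.101, -0.0, 0.0]
ft_force: [0.3, -0.9, -1.8]
grip_width: 0.268
grasp_force: 79.2
[ 0.57397392 -0.17547703  0.28671753] [ 0.28112072 -0.88124079 -1.75403704]
[270, 209, 9, 25, 149] [274.0, 221.1] tip edge x -0.017468046336761356 hook x -0.0011680463367613574 y -0.03847403468050906
[375, 209, 12, 24, 182] [380.4, 220.1] tip edge x -0.016671872394484012 hook x -0.0003718723944840137 y 0.03871734604213262
262 [161, 160, 151, 137, 134, 140, 131, 118, 147, 183, 190, 158, 114, 102, 100, 111, 143, 183, 217, 234, 238, 233, 199, 107, 95, 98, 134, 207, 235, 238, 242, 245, 244, 244, 244, 245, 244, 245, 245, 245]
268 [213, 216, 219, 220, 223, 222, 210, 155, 86, 121, 169, 182, 165, 167, 149, 129, 142, 183, 217, 233, 238, 233, 212, 190, 180, 148, 149, 142, 150, 198, 234, 235, 207, 168, 153, 153, 156, 156, 154, 157]
385 [154, 156, 153, 159, 178, 195, 174, 128, 112, 148, 192, 210, 218, 214, 202, 162, 133, 174, 214, 230, 237, 235, 222, 211, 219, 210, 170, 169, 156, 177, 208, 206, 173, 126, 123, 116, 93, 87, 78, 77]
392 [145, 143, 144, 156, 155, 154, 153, 154, 155, 153, 153, 153, 154, 156, 146, 126, 133, 172, 213, 230, 236, 234, 216, 169, 155, 154, 157, 153, 150, 153, 155, 155, 155, 153, 153, 154, 153, 153, 154, 153]
```

```bash
python3 jog.py '0 0 0 0 0 0.004 0;0 0 0 0 0 0.009 0;0 0 0 0 0 0.014 0;0 0 0 0 0 0.019 0;0 0 0 0 0 0.024 0;0 0 0 0 0 0.026 0;0 0 0 0 0 0.026 0;0 0 0 0 0 0.026 0'
python3 - <<'E'
from row import *
o=manip.get_obs();i=vision.camera("wrist");p=o["position"];print(p,o["ft_force"],o["torque"])
for col in(240,262,400,410):
    g=i[190:240,col].mean(1).round().astype(int);print(col,g.tolist())
for z in(.200,.205,.21): print("pred bar row at hook",z,proj([[-.001,.04,-(z-p[2])]],cw,Tt))
E
```

```text
clock: 29.45
position: [0.5741, -0.1755, 0.261]
ee_rot: [0.995, 0.101, 0.0, 0.0]
ft_force: [-0.8, -0.6, -1.5]
grip_width: 0.269
grasp_force: 79.2
[ 0.57411644 -0.17547135  0.26103375] [-0.7900317  -0.59424014 -1.53286719] [-0.02369365 -0.03207821 -0.03872531]
240 [154, 157, 155, 157, 157, 157, 140, 205, 241, 223, 135, 113, 114, 115, 112, 115, 118, 113, 108, 100, 98, 98, 99, 113, 151, 190, 216, 232, 238, 236, 235, 242, 241, 191, 82, 75, 72, 70, 73, 72, 73, 73, 71, 70, 142, 231, 245, 245, 245, 245]
262 [157, 154, 152, 156, 155, 158, 155, 141, 143, 132, 129, 130, 126, 128, 139, 143, 145, 154, 158, 155, 160, 166, 146, 115, 149, 185, 218, 229, 237, 235, 223, 210, 213, 217, 223, 234, 235, 230, 212, 154, 152, 152, 153, 154, 155, 155, 153, 155, 153, 150]
400 [96, 103, 111, 124, 138, 150, 153, 155, 153, 156, 154, 154, 153, 153, 154, 157, 154, 156, 156, 155, 157, 153, 136, 114, 137, 175, 211, 228, 236, 236, 228, 200, 153, 154, 154, 152, 153, 155, 153, 133, 108, 107, 109, 107, 107, 108, 108, 106, 107, 108]
410 [155, 152, 155, 156, 148, 127, 113, 109, 99, 98, 98, 99, 100, 99, 97, 100, 98, 98, 96, 95, 94, 93, 91, 106, 139, 174, 210, 227, 235, 237, 229, 187, 106, 107, 109, 107, 110, 106, 106, 109, 111, 107, 108, 108, 108, 106, 108, 107, 106, 106]
pred bar row at hook 0.2 [[384.26782129 214.48946691]]
pred bar row at hook 0.205 [[385.53431101 217.21617568]]
pred bar row at hook 0.21 [[386.85799953 220.06642523]]
```

```bash
python3 jog.py '0 0 0 -0.005 0 0 0;0 0 0 -0.012 0 0 0;0 0 0 -0.022 0 0 0;0 0 0 -0.034 0 0 0;0 0 0 -0.048 0 0 0;0 0 0 -0.065 0 0 0;0 0 0 -0.085 0 0 0;0 0 0 -0.105 0 0 0;0 0 0 -0.12 0 0 0;0 0 0 -0.13 0 -0.03 0;0 0 0 -0.13 0 -0.07 0;0 0 0 -0.13 0 -0.1 0;0 0 0 -0.13 0 -0.1 0'
python3 - <<'E'
from tips import *
from row import *
o=manip.get_obs();i=vision.camera("wrist");p=o["position"];print(p,o["ft_force"]);cv2.imwrite("pics/w8.png",i)
print(tips(i)); print("pred bar ends",proj([[.13,.058,-(.205-p[2])],[.13,-.058,-(.205-p[2])]],cw,Tt).round(1).tolist())
for col in(270,310,340,390):
    g=i[30:120,col].mean(1);print(col,g.round().astype(int).tolist()[:70])
delta([.3385,-.3785,.338],-.3323)
E
```

```text
clock: 31.12
position: [0.4471, -0.2017, 0.363]
ee_rot: [0.995, 0.101, 0.002, 0.001]
ft_force: [-0.5, -0.7, -3.2]
grip_width: 0.269
grasp_force: 79.6
[ 0.44711244 -0.20172346  0.36299441] [-0.45161139 -0.67643064 -3.18551943]
[([276, 42, 7, 14, 67], [279.4, 49.1]), ([369, 41, 10, 15, 89], [373.1, 48.0])]
pred bar ends [[393.8, 32.2], [260.0, 32.3]]
270 [126, 161, 211, 227, 232, 229, 216, 186, 154, 149, 154, 160, 163, 170, 152, 118, 84, 75, 75, 80, 127, 166, 187, 182, 180, 181, 183, 190, 194, 195, 201, 203, 205, 203, 206, 219, 222, 223, 216, 216, 217, 217, 217, 219, 220, 220, 221, 228, 229, 229, 228, 229, 230, 227, 229, 229, 231, 228, 223, 221, 227, 150, 98, 96, 97, 97, 97, 97, 92, 96]
310 [161, 175, 212, 228, 233, 230, 213, 185, 168, 169, 157, 215, 199, 182, 185, 185, 185, 160, 155, 155, 173, 210, 202, 176, 171, 172, 170, 162, 157, 156, 155, 159, 230, 168, 161, 162, 172, 174, 171, 169, 178, 173, 175, 126, 140, 184, 172, 131, 136, 172, 168, 134, 173, 186, 186, 190, 186, 160, 186, 231, 234, 195, 111, 111, 109, 113, 110, 114, 115, 114]
340 [137, 170, 210, 229, 234, 231, 219, 188, 142, 117, 108, 190, 141, 104, 87, 83, 84, 85, 101, 106, 104, 150, 206, 111, 78, 78, 102, 103, 102, 104, 90, 78, 199, 117, 121, 122, 124, 125, 112, 106, 115, 112, 172, 104, 114, 107, 110, 131, 136, 115, 116, 122, 153, 184, 163, 161, 156, 156, 177, 226, 233, 199, 105, 110, 106, 110, 108, 110, 109, 109]
390 [98, 139, 197, 223, 232, 233, 223, 198, 153, 121, 109, 116, 128, 130, 131, 129, 113, 100, 124, 107, 94, 95, 100, 132, 110, 97, 96, 96, 97, 132, 140, 139, 139, 140, 141, 136, 141, 138, 137, 140, 140, 139, 141, 138, 140, 139, 139, 138, 140, 139, 139, 139, 139, 140, 139, 138, 137, 140, 140, 140, 139, 140, 142, 140, 140, 140, 138, 140, 139, 144]
now [ 0.4467 -0.2016  0.3612] yaw 0.2018 rv [ 0.0007 -0.0015  0.5341] d [-0.1414  0.1516  0.0232] rows>= 3.3
```

```bash
python3 jog.py '0 0 0.05 -0.02 0.01 0 0;0 0 0.12 -0.05 0.03 0 0;0 0 0.2 -0.08 0.06 0 0;0 0 0.28 -0.11 0.09 0 0;0 0 0.36 -0.13 0.11 0.01 0;0 0 0.44 -0.141 0.13 0.02 0;0 0 0.5 -0.141 0.145 0.023 0;0 0 0.534 -0.141 0.152 0.023 0;0 0 0.534 -0.141 0.152 0.023 0;0 0 0.534 -0.141 0.152 0.023 0;0 0 0.534 -0.141 0.152 0.023 0'
python3 - <<'E'
from h import *
a=.11;u=np.array([np.cos(-.3323),np.sin(-.3323)]);g=np.array([.4424,-.4142])
print(g-a*u);delta([*(g-a*u),.142],-.3323)
E
```

```text
clock: 32.55
position: [0.3392, -0.3783, 0.3381]
ee_rot: [0.986, -0.165, 0.0, 0.0]
ft_force: [0.5, -0.7, -0.9]
grip_width: 0.271
grasp_force: 79.4
[ 0.3384176  -0.37831601]
now [ 0.3392 -0.3783  0.3381] yaw -0.3311 rv [ 0.0002 -0.0005  0.0012] d [-0.0008  0.0003  0.1961] rows>= 3.1
```

```bash
python3 jog.py '0 0 0.001 0 0 0.04 0;0 0 0.001 0 0 0.09 0;0 0 0.001 0 0 0.14 0;0 0 0.001 0 0 0.18 0;0 0 0.001 0 0 0.195 0;0 0 0.001 0 0 0.195 0;0 0 0.001 0.02 0 0.195 0;0 0 0.001 0.04 0 0.195 0;0 0 0.001 0.06 0 0.195 0;0 0 0.001 0.08 0 0.195 0;0 0 0.001 0.1 0 0.195 0;0 0 0.001 0.11 0 0.195 0;0 0 0.001 0.11 0 0.195 0;0 0 0.001 0.11 0 0.195 0'
python3 - <<'E'
from h import *
o=manip.get_obs();print(o["ft_force"],o["torque"]);delta([.4424,-.4142,.118],-.3323)
E
```

```text
clock: 34.3
position: [0.4424, -0.4147, 0.1433]
ee_rot: [0.986, -0.166, 0.0, 0.0]
ft_force: [-0.5, 1.0, -2.2]
grip_width: 0.27
grasp_force: 79.4
[-0.54366974  0.97187535 -2.24178274] [ 0.03431399 -0.05178573 -0.02716876]
now [ 0.4424 -0.4147  0.1433] yaw -0.3336 rv [ 0.0004 -0.0001 -0.0013] d [-0.0002 -0.0005  0.0253] rows>= 0.4
```

```bash
python3 jog.py '0 0 0 0 0 0.006 0;0 0 0 0 0 0.012 0;0 0 0 0 0 0.017 0;0 0 0 0 0 0.02 0;0 0 0 0 0 0.022 0;0 0 0 0 0 0.024 0;0 0 0 0 0 0.025 0;0 0 0 0 0 0.025 0;0 0 0 0 0 0.025 0'
python3 - <<'E'
from h import *
o=manip.get_obs();print(o["ft_force"],o["torque"],o["position"])
E
```

```text
clock: 35.42
position: [0.443, -0.4146, 0.1181]
ee_rot: [0.986, -0.166, 0.0, 0.0]
ft_force: [-0.8, 1.0, 1.7]
grip_width: 0.27
grasp_force: 80.0
[-0.84090679  1.03135927  1.70707028] [0.21697891 0.23596695 0.02374141] [ 0.44303226 -0.41460936  0.11806216]
```

```bash
python3 jog.py '0 0 0 0 0 0 0.4;0 0 0 0 0 0 0.6;0 0 0 0 0 0 1;0 0 0 0 0 0 1;0 0 0 0 0 0 1;0 0 0 0 0 0 1;0 0 0 0 0 -0.02 1;0 0 0 0 0 -0.06 1;0 0 0 0 0 -0.11 1;0 0 0 0 0 -0.16 1;0 0 0 0 0 -0.182 1;0 0 0 0 0 -0.182 1;0 0 0 0 0 -0.182 1'
python3 jog.py '0 0 0 -0.04 0 -0.02 1; 0 0 0 -0.07 0 -0.04 1;0 0 0 -0.07 0 -0.04 1;0 0 0 -0.07 0 -0.04 1'
python3 - <<'E'
from red import *
b=red();t=vision.camera("top");s=vision.camera("scene");cv2.imwrite("pics/top9.png",t);cv2.imwrite("pics/scene9.png",s)
o=manip.get_obs();print(o["position"],o["ft_force"])
p=b; # single view at z=.166
from scipy.optimize import least_squares
r=least_squares(lambda q:proj([q[0],q[1],.1662],b[0],b[1])[0]-b[2],[.44,-.41]);print("handle top xy",r.x,"start .4430 -.4146")
# boards in basket: green blobs in both fixed views
for n,i in(("top",t),("scene",s)):
    j=i.astype(int);m=((j[...,1]-j[...,2]>25)&(j[...,1]-j[...,0]>10)).astype(np.uint8)
    N,l,st,ce=cv2.connectedComponentsWithStats(m);print(n,[(ce[k].round(1).tolist(),int(st[k][4])) for k in range(1,N) if st[k][4]>25])
h=R.from_euler("z",.201)
for n in("top","scene"):print(n,"basket floor pred",proj(h.apply([[0,0,-.12],[0,.04,-.12],[0,-.04,-.12]])+[.573,-.1755,.205],*wfc(n)).round(1).tolist())
E
```

```text
clock: 37.05
position: [0.4427, -0.4143, 0.2985]
ee_rot: [0.986, -0.166, -0.001, -0.0]
ft_force: [-0.1, -0.7, -0.7]
grip_width: 0.999
grasp_force: 0.0
clock: 37.55
position: [0.3769, -0.3914, 0.3384]
ee_rot: [0.986, -0.166, -0.001, -0.001]
ft_force: [-0.3, 0.6, 0.7]
grip_width: 0.999
grasp_force: 0.0
top face [317  91  23  23 522] [327.89463602 101.97318008]
[ 0.37725225 -0.39142153  0.33841278] [ 0.21055947 -0.03790223  0.39684989]
handle top xy [ 0.4438101  -0.41491357] start .4430 -.4146
top [([336.7, 158.6], 88), ([402.0, 204.6], 60), ([415.1, 202.7], 50), ([388.3, 206.6], 54), ([493.7, 217.1], 122)]
scene [([218.8, 136.6], 99), ([271.6, 166.2], 46), ([282.5, 241.0], 45)]
top basket floor pred [[401.6, 204.9], [387.7, 206.3], [415.4, 203.5]]
scene basket floor pred [[272.3, 165.1], [282.5, 170.4], [262.2, 159.9]]
```

```bash
python3 -c "
from workcell import manip, vision, order
print(order.hand_in())"
```

```text
the job is handed in; nothing more can be done
None
```

I handed the job in at about 38 s: the basket hangs level on the drying hook with the three boards seen at their places in it, and the fork is back in its rest within about 1 mm. The hand-in returned no verdict.

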